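Seat a rubber mould in its closing frame and hold the cover plate over it

TASK

Put the small pink rubber mould lying alone on the right of the bench into the recess of the aluminium closing frame, press it down flush with the frame's top against the stiff pad underneath, and let go of it. Then fetch the blue cover plate from the left by its black handle, carry it over the slide and the moulds stacked there, and finish still holding it about one centimetre above the frame, level, centred and square with it, so that I can check the line-up. The plate must never touch the frame or the mould; leave the stacked moulds, the opened mould, the wax tub and the round pot where they are.

Things in the scene. Friction and masses are not known exactly. Their poses are not given: they have to be found in the camera images.
- recess (a point): Centre of the recess mouth of the aluminium closing frame, level with the frame's top face, 32 mm above the bench. x along the frame's long side, z up. The recess is 70 mm (x) by 50 mm (y), chamfered 4 mm at the mouth. Each long side has a 42 mm thumb cut-out in its middle, open to the outside and down to 4 mm above the bench, so fingers holding a mould across its width (y) can lower it right in
- lift_pad (a joint): Travel of the brass pad that is the floor of the recess: 0 raised (at the start), 17 mm below the mouth; 0.006 m fully down, 23 mm below the mouth (the mould's thickness). It gives way under a push of about 6 N (the mould's weight does not move it; 10 to 20 N gives the full stroke) and stays where it is pushed
- mould_center (a point): Centre of the pink rubber mould that goes into the frame, a block 63 (x) x 44 (y) x 23 mm, about 70 g, lying flat on the red and white patterned sheet (2 mm thick) on the robot's right: the point is half-way up, 11.5 mm from underside and top. x along its long side, z up. Either way round fits
- cover_grip (a point): Point in the middle of the black handle of the blue cover plate, 30 mm above the plate's underside. The handle is a block on the plate's centre, 56 mm long (x), 18 mm wide (y, pinch it across this), top 46 mm above the underside. The plate is 110 (x) x 84 (y) x 6 mm, the frame's outline, about 0.22 kg, loose on the bench on the robot's left. x along its long side, z up; either way round fits
- cover_bottom (a point): Centre of the underside of the blue cover plate; 30 mm straight below cover_grip when level
- frame: The closing frame, 110 (x) x 84 (y) x 32 mm, fixed to the bench: origin at the centre of its underside, axes as recess
- mould: The pink rubber mould to be seated: origin at the centre of its underside
- cover: The blue cover plate: origin at the centre of its underside
- stack_low: Bystander: lower of two loose pink rubber moulds, 82 x 58 x 25 mm, stacked on the pneumatic slide between plate and frame. Origin at the centre of its underside. The slide is a rail along x, 26 mm high, its carriage 46 mm high near the far end; a 35 mm high knob and two low push buttons stand beside it
- stack_top: Bystander: upper mould of that stack, 80 x 59 x 27 mm; its top is 78 mm above the bench. Origin at the centre of its underside
- wax_tub: Bystander: clear open tub with blue wax patterns, 104 x 116 x 72 mm, on a thin metal grille farther back on the right. Origin at the centre of its underside
- cut_mould: Bystander: opened mould half, dark pink on a cream backing, 86 x 66 x 24 mm, beyond the frame and mould. Origin at the centre of its underside
- pot: Bystander: round white pot, 71 mm across, 45 mm high, on the left. Origin at the centre of its underside
Things that resemble listed ones, but are neither listed nor needed, are in the scene too. What is shaped like the frame but brown is not meant.

How it is judged:
On the way:
1. the mould is pressed flush into the frame and let go, before the cover plate is lifted (horizontal distance between mould_center and recess below 0.006 m and z of mould_center in the frame of recess below -0.0098 m and angle between mould_center's own z axis and vertical below 0.06 rad and contact force between the fingers and mould below 0.3 N and height (world z) of cover below 0.01 m), for 0.2 s.
At the end, for the whole second after the job is handed in: Mould within 6 mm of the recess centre, top within 1.7 mm of flush, tilt under 0.06 rad; plate gripped and still, 3 to 20 mm above the frame's top, centred within 9 mm, square within 0.14 rad, level within 0.10 rad, touching neither frame nor mould (horizontal distance between mould_center and recess below 0.006 m and z of mould_center in the frame of recess below -0.0098 m and angle between mould_center's own z axis and vertical below 0.06 rad and z of cover_bottom in the frame of recess between 0.003 and 0.02 m and horizontal distance between cover_bottom and recess below 0.009 m and angle between the x axis of cover_grip and the x axis of recess, either way round below 0.14 rad and angle between cover_grip's own z axis and vertical below 0.1 rad and linear speed of cover below 0.02 m/s and contact force between the fingers and cover above 1 N and contact force between cover and frame below 0.2 N and contact force between cover and mould below 0.2 N); the arm keeps its last pose, push and grip.
It fails at once if one of the stacked moulds on the slide pushed aside by more than 2 cm (distance of any of stack_low, stack_top from where it was at the start of the episode above 0.02 m).
It fails at once if the tub of wax patterns (wax_tub) pushed aside by more than 2 cm (distance of wax_tub from where it was at the start of the episode above 0.02 m).
It fails at once if the opened mould (cut_mould) pushed aside by more than 2 cm (distance of cut_mould from where it was at the start of the episode above 0.02 m).
It fails at once if the round pot (pot) pushed aside by more than 2 cm (distance of pot from where it was at the start of the episode above 0.02 m).
It fails at once if the cover plate touches the frame or the mould (contact force between cover and frame above 0.5 N or contact force between cover and mould above 0.5 N).
It also fails if it takes over 72 s, if anything falls off the work surface, if the arm or the gripper's body presses on something with over 40 N, if the wrist force passes 120 N, or if a joint passes its speed limit or range.

ROBOT

A 7-joint arm with a two-finger parallel gripper is mounted at the origin on a cart in front of the work surface, level with it; the furniture and walls round the work are solid. World frame = base frame: x ahead of the robot, y to its left, z up, the work surface at z = 0. Lengths are in m, angles in rad, forces in N, time in s.
With the tool pointing down it reaches from about 0.4 to 0.875 m from the base axis. Payload 4.4 kg.
Tool frame: the origin (TCP) lies at the very end of the fingers, on their centre line; the grasp point (between the pads) lies 19 mm behind it (grip_point_offset is the distance from the TCP to the grasp point, in m); z points along the fingers, x is the direction in which the jaws open and shut, and the axes are right-handed (so a half turn about z gives the same grasp; the last joint's range is limited). The gripper opens to 85 mm and grips with 20 to 120 N. Pads are 22 mm wide; open, the fingers measure 114 mm over their backs; the gripper's body (76 mm by 85 mm) begins 54 mm behind the grasp point. The pads swing forward as they close: fully open they stand 13 mm farther back than shut.
Start: joints at [1.042, 0.628, 0.038, 1.517, -0.027, 0.996, -0.02], TCP at [0.29, -0.582, 0.231] pointing down, gripper open.
Joint ranges: [-3.06, 3.06], [-0.37, 2.12], [-1.25, 1.32], [0.18, 2.47], [-1.1, 4.24], [0.23, 1.98], [-2.94, 2.94]. Speed limits (rad/s): [2.57, 2.57, 3.14, 3.14, 3.14, 3.14, 3.14].

INTERFACE

Orientations are given as a unit quaternion [x, y, z, w].
In Python, from bench import sense, grab_frame, calibration, job_done, grip_point_offset gives the robot as it stands. The module is installed in compiled form; this text tells all that it offers.
- The arm moves only by the tool move_arm, never from a script. Its argument "plan" is text: rows parted by semicolons, each of 7 numbers parted by spaces: the shift along the tool's x, y, z in m, then the turn, a rotation vector about the tool's x, y, z in degrees, then the closure, from 0 (fully open) to 1 (shut). A call has 1 to 12 rows; each row is the pose to reach, as a shift and turn from the pose measured when the call began, along the tool's axes at that moment; what a row does not reach only later rows make up. A row lasts 1/10 s, in which the tool goes at most 50 mm and 8.59 degrees, less where a joint would pass 70% of its speed; a pose out of reach is approached as far as the arm can. A call with a gripper value outside its range is refused whole. The fingers move at their own pace and stop on an object; "newtons" is the grip in N (left out, the last holds). Time passes only in rows, so rows that repeat a pose let the fingers close. It gives the time, the measured TCP pose, the force and the opening at its end, in the units of the state.
- sense(): the state, without advancing time (a new reading comes with each control period).
- grab_frame(name): name is "side" or "top" or "wrist"; returns the picture (400x640x3 uint8, red, green, blue); there is no depth.
- calibration(name): a dict with "K" (3x3 intrinsics, pixels), "world_to_cam" (4x4, takes a point from world to camera coordinates). Camera axes: x right, y down, z forward; pixel columns grow to the right and rows downward; lengths in m; the calibration is good to about 2 mm. A picture is of the moment at which its call begins: read the wrist's pose just before it. calibration takes no time and is no camera call; for the wrist camera it gives the pose at the moment of the call.
- job_done(): hands the job in, once; it reports no verdict.
The state is a dict: "time_s": time; "joint_pos": joint angles; "qd": joint speeds; "tau": joint torques, N m; "tool_pos": TCP position; "tool_rot": TCP orientation; "ft_force": force on the tool from outside, world axes, zero at the start; "ft_torque": the same for the moment, N m; "grip_width": finger opening in m.
Only numpy, scipy, OpenCV 4.12 (cv2) and the standard library are available. Lean on these libraries where they do the work, as an engineer would, in place of code of your own. Each camera call takes 0.05 s, during which the arm holds its last target. There are 200 camera calls.

## Working session

There is one attempt and no reset: what is moved stays moved. The work goes in short steps, Python scripts to look and compute and a tool call to move; the robot and the scene stay as the last step left them, time stands still between calls to the robot, and variables do not carry over. Pictures are saved under pics/ and viewed, about 8 in all and at most 12, crops included, and the job is handed in when it is done.

Besides the shell and the picture viewer there is one more tool, called after "Emit:" by a JSON object that holds its "api" and its "payload". move_arm: Moves the arm, as the interface text tells. Its arguments: {"type":"object","properties":{"plan":{"type":"string"},"newtons":{"type":"number"}},"required":["plan"]}

```bash
mkdir -p pics; cat > h.py <<'E'
import numpy as np, cv2
from bench import sense, grab_frame, calibration, job_done, grip_point_offset
from scipy.spatial.transform import Rotation as R
def ray(cal,uv,z):
    "pixel -> world point on plane z"
    K,T=np.array(cal["K"]),np.array(cal["world_to_cam"])
    d=T[:3,:3].T@np.linalg.solve(K,[uv[0],uv[1],1.]); c=-T[:3,:3].T@T[:3,3]
    return c+d*(z-c[2])/d[2]
def proj(cal,p):
    K,T=np.array(cal["K"]),np.array(cal["world_to_cam"])
    q=K@(T[:3,:3]@np.array(p)+T[:3,3]); return q[:2]/q[2]
def save(n,im): cv2.imwrite("pics/"+n+".png",im[...,::-1])
def goal(p,yaw=None):
    "shift and turn in tool axes to TCP at p, tool down, tool x at yaw (mod pi)"
    s=sense(); r=R.from_quat(s["tool_rot"]); M=r.as_matrix()
    sh=M.T@(np.array(p)-s["tool_pos"])
    if yaw is None: yaw=np.arctan2(M[1,0],M[0,0])
    best=None
    for k in (-1,0,1,2):
        y=yaw+k*np.pi; x=np.array([np.cos(y),np.sin(y),0]); z=np.array([0,0,-1.])
        W=np.column_stack([x,np.cross(z,x),z]); v=R.from_matrix(M.T@W).as_rotvec(degrees=True)
        if best is None or np.linalg.norm(v)<np.linalg.norm(best)-1: best=v
    print("shift",sh.round(4),"turn",best.round(2))
E
python3 - <<'E'
from h import *
for n in("top","side","wrist"):
    c=calibration(n); T=np.array(c["world_to_cam"]); print(n,np.array(c["K"]).round(1).tolist(),(-T[:3,:3].T@T[:3,3]).round(3))
    im=grab_frame(n); np.save(n+"0.npy",im); save(n+"0",im)
s=sense(); print(s["tool_pos"],s["tool_rot"],s["grip_width"],s["time_s"],s["ft_force"],grip_point_offset)
E
```

```text
top [[457.4, 0.0, 313.7], [0.0, 457.4, 195.3], [0.0, 0.0, 1.0]] [ 0.434 -0.145  1.652]
side [[371.5, 0.0, 320.7], [0.0, 371.5, 200.2], [0.0, 0.0, 1.0]] [ 0.566 -1.284  0.745]
wrist [[335.8, 0.0, 318.8], [0.0, 335.8, 198.1], [0.0, 0.0, 1.0]] [ 0.353 -0.55   0.373]
[ 0.28999894 -0.58118133  0.23059911] [ 8.50429511e-01 -5.26088486e-01 -6.37903065e-04 -3.80361460e-04] 0.08527632804384615 0.15 [ 0.34087149  0.25115352 -0.53389097] 0.0187
```

View pics/top0.png

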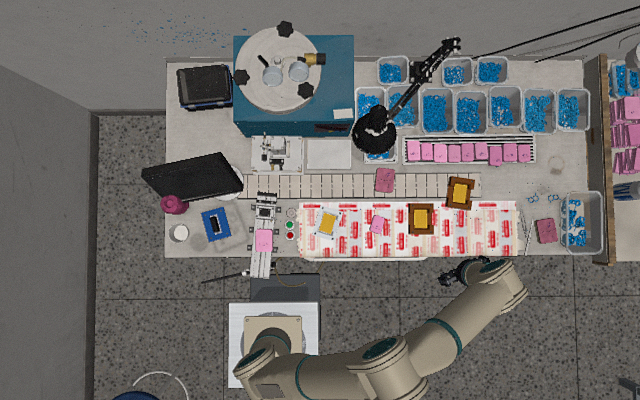

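View pics/side0.png

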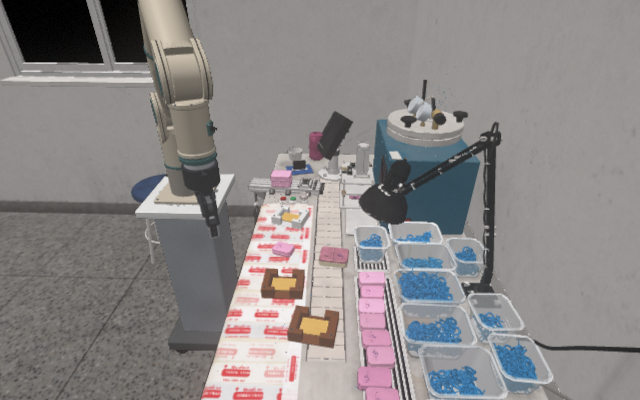

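Top view: mould candidates are the pink block at (378,225) alone on the sheet, the opened mould (385,180), the row at (470,151), the dark pink block (545,231) and the stack (263,240). I choose (378,225). Frame candidates are aluminium (327,223), brown (421,218) and brown (460,192); I choose (327,223). The blue plate is at (215,224). Next is a close crop to check these, with rough positions.

```bash
python3 - <<'E'
from h import *
im=np.load("top0.npy"); 
c=im[185:265,190:405]; save("crop",cv2.resize(c,None,fx=3.7,fy=3.7,interpolation=cv2.INTER_CUBIC))
cal=calibration("top")
for n,uv,z in(("frame",(327,223),.032),("mould",(377,225),.025),("cover",(215,224),.006),("stack",(263,240),.078),("cut",(385,180),.024)):print(n,ray(cal,uv,z).round(3))
hsv=cv2.cvtColor(im,cv2.COLOR_RGB2HSV)
for p in((372,225),(377,221),(203,222),(203,230),(318,216),(327,223)):print(p,hsv[p[1],p[0]])
E
```

```text
frame [ 0.428 -0.193  0.032]
mould [ 0.419 -0.371  0.025]
cover [0.428 0.208 0.006]
stack [0.372 0.028 0.078]
cut [ 0.58  -0.402  0.024]
(372, 225) [165  93 203]
(377, 221) [165  89 223]
(203, 222) [107 101 161]
(203, 230) [ 22  18 160]
(318, 216) [100   7 210]
(327, 223) [ 21 196 204]
```

View pics/crop.png

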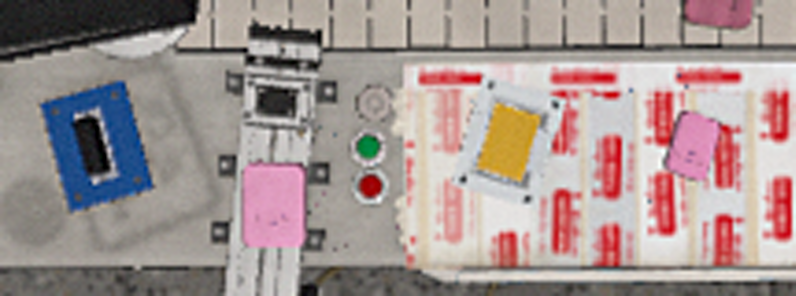

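The crop confirms it: aluminium frame with yellow recess floor, small pink mould on the sheet, blue plate with black handle. Now centres and yaws by mask.

```bash
cat >> h.py <<'E'
def pink(h): return cv2.inRange(h,(155,50,120),(175,160,255))
def blue(h): return cv2.inRange(h,(100,120,60),(118,255,255))
def gold(h): return cv2.inRange(h,(15,120,120),(28,255,255))
def quad(im,cal,mask,z,guess,rad,tag=""):
    "largest blob of mask near guess (world): centre, sizes, yaw of the long side on plane z"
    m=mask(cv2.cvtColor(im,cv2.COLOR_RGB2HSV)); g=proj(cal,[*guess[:2],z]); 
    disk=np.zeros_like(m); cv2.circle(disk,tuple(int(v) for v in g),int(rad),255,-1); m&=disk
    m=cv2.morphologyEx(m,cv2.MORPH_CLOSE,np.ones((5,5)))
    cs,_=cv2.findContours(m,cv2.RETR_EXTERNAL,cv2.CHAIN_APPROX_NONE); c=max(cs,key=cv2.contourArea)[:,0]
    w=np.array([ray(cal,p,z)[:2] for p in c]); (cx,cy),(a,b),t=cv2.minAreaRect((w*1000).astype(np.float32))
    if a<b: a,b,t=b,a,t+90
    t=(t+90)%180-90; print(tag,"centre",round(cx/1000,4),round(cy/1000,4),"size",round(a,1),round(b,1),"yaw",round(t,1),"px",c.mean(0).round(0))
    return cx/1000,cy/1000,np.deg2rad(t)
E
python3 - <<'E'
from h import *
im=np.load("top0.npy"); cal=calibration("top")
m=quad(im,cal,pink,.020,(.419,-.371),22,"mould")
quad(im,cal,blue,.006,(.428,.208),30,"cover")
quad(im,cal,gold,.015,(.428,-.193),25,"recess")
goal([m[0],m[1],.18],m[2]+np.pi/2)
print(sense()["joint_pos"])
E
```

```text
mould centre 0.4231 -0.3709 size 60.9 41.6 yaw -19.4 px [377. 224.]
cover centre 0.4274 0.2055 size 107.7 82.3 yaw 15.5 px [216. 224.]
recess centre 0.4283 -0.1939 size 64.2 44.1 yaw -17.3 px [327. 223.]
shift [-0.1286 -0.213   0.0508] turn [4.00e-02 8.00e-02 4.59e+01]
[ 1.04220429  0.62913452  0.03844893  1.51814048 -0.02698049  0.99632096
 -0.01999524]
```

Emit:
{"api": "move_arm", "payload": {"plan": "-0.022 -0.036 0.008 0 0 8 0; -0.044 -0.072 0.016 0 0 16 0; -0.066 -0.108 0.025 0 0 24 0; -0.088 -0.144 0.033 0 0 32 0; -0.11 -0.18 0.042 0 0 40 0; -0.129 -0.213 0.05 0 0 46 0; -0.129 -0.213 0.05 0 0 46 0; -0.129 -0.213 0.05 0 0 46 0"}}

```text
time_s: 0.95
tool_pos: [0.4237, -0.3694, 0.1804]
tool_rot: [-0.579, 0.815, 0.001, -0.0]
ft_force: [-1.0, -0.3, 0.2]
grip_width: 0.0855
```

```bash
python3 - <<'E'
from h import *
cal=calibration("wrist"); im=grab_frame("wrist"); np.save("w1.npy",im); save("w1",im)
print(sense()["tool_pos"],sense()["qd"].round(3) if hasattr(sense()["qd"],'round') else sense()["qd"])
print(proj(cal,[.423,-.371,.025]),proj(cal,[.428,-.194,.032]))
m=quad(im,cal,pink,.025,(.423,-.371),110,"mould")
goal([m[0],m[1],.18],m[2]+np.pi/2)
E
```

```text
[ 0.42279661 -0.37094921  0.18074626] [ 0.034 -0.002  0.013 -0.007 -0.001  0.001 -0.001]
[321.42311577 181.91695592] [140.75427831 239.60228356]
mould centre 0.4272 -0.3745 size 61.9 42.2 yaw -19.3 px [324. 175.]
shift [ 0.0019 -0.0053  0.0007] turn [ 0.08  0.01 -0.17]
```

View pics/w1.png

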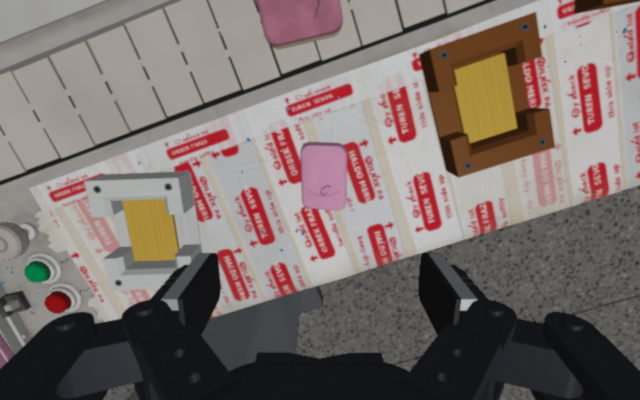

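Wrist view: the mould is at (324,175) between the jaws' line, the aluminium frame at (150,235), the brown frame at (490,95) and the opened mould at (300,20). The two views differ by 4 mm along the mould, so I'll descend and look once more.

Emit:
{"api": "move_arm", "payload": {"plan": "0.001 -0.002 0.03 0 0 0 0; 0.001 -0.003 0.06 0 0 0 0; 0.001 -0.003 0.085 0 0 0 0; 0.001 -0.003 0.085 0 0 0 0; 0.001 -0.003 0.085 0 0 0 0"}}

```text
time_s: 1.5
tool_pos: [0.4243, -0.3744, 0.0961]
tool_rot: [-0.577, 0.817, 0.0, -0.001]
ft_force: [0.2, 0.8, 0.8]
grip_width: 0.0855
```

```bash
python3 - <<'E'
from h import *
cal=calibration("wrist"); im=grab_frame("wrist"); np.save("w2.npy",im); save("w2",im)
T=np.array(cal["world_to_cam"]);print(sense()["tool_pos"],"cam",(-T[:3,:3].T@T[:3,3]).round(3),"axis",T[2,:3].round(3))
m=quad(im,cal,pink,.025,(.425,-.373),130,"mould")
f=quad(im,cal,gold,.015,(.428,-.194),130,"recess")
goal([m[0],m[1],.003],m[2]+np.pi/2)
im=np.load("w1.npy")
E
```

```text
[ 0.42497875 -0.37452601  0.09685421] cam [ 0.491 -0.398  0.238] axis [-0.262  0.093 -0.961]
mould centre 0.4277 -0.374 size 63.3 41.0 yaw -18.2 px [317. 204.]
recess centre 0.4291 -0.1961 size 62.0 46.0 yaw -17.2 px [ 88. 275.]
shift [-0.0015 -0.0024  0.0939] turn [-0.01 -0.05 -1.35]
```

View pics/w2.png

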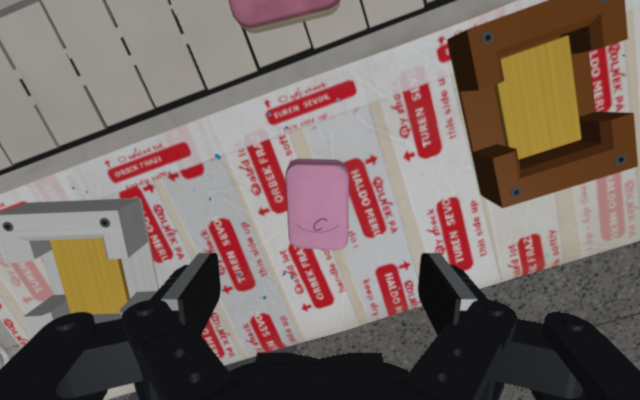

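Mould at (317,204), its far side face included in the mask (a ~2 mm bias away). The TCP is centred on it within about 2 mm, so I descend and grasp.

Emit:
{"api": "move_arm", "payload": {"plan": "-0.001 -0.001 0.03 0 0 -1 0; -0.001 -0.001 0.06 0 0 -1 0; -0.001 -0.001 0.08 0 0 -1 0; -0.001 -0.001 0.093 0 0 -1 0; -0.001 -0.001 0.093 0 0 -1 0; -0.001 -0.001 0.093 0 0 -1 0.3; -0.001 -0.001 0.093 0 0 -1 0.6; -0.001 -0.001 0.093 0 0 -1 0.6; -0.001 -0.001 0.093 0 0 -1 0.6; -0.001 -0.001 0.093 0 0 -1 0.6; -0.001 -0.001 0.093 0 0 -1 0.6; -0.001 -0.001 0.093 0 0 -1 0.6", "newtons": 30}}

```text
time_s: 2.75
tool_pos: [0.427, -0.3746, 0.0052]
tool_rot: [-0.584, 0.812, -0.001, -0.0]
ft_force: [-0.8, 0.3, 6.3]
grip_width: 0.043
```

Emit:
{"api": "move_arm", "payload": {"plan": "0 0 -0.01 0 0 0 0.6; 0 0 -0.03 0 0 0 0.6; 0 0 -0.06 0 0 0 0.6; 0 0 -0.085 0 0 0 0.6; 0 0 -0.085 0 0 0 0.6; 0 0 -0.085 0 0 0 0.6"}}

```text
time_s: 3.35
tool_pos: [0.4271, -0.3744, 0.091]
tool_rot: [-0.584, 0.812, -0.002, 0.0]
ft_force: [0.6, -0.6, -1.0]
grip_width: 0.0429
```

```bash
python3 - <<'E'
from h import *
cal=calibration("wrist"); im=grab_frame("wrist"); np.save("w3.npy",im); save("w3",im)
s=sense();print(s["tool_pos"],s["grip_width"],s["ft_force"])
m=quad(im,cal,pink,.105,s["tool_pos"],150,"held mould")
g=goal([.4283,-.1945,.10],np.deg2rad(-17.3+90))
E
```

```text
[ 0.42663245 -0.37394529  0.09006713] 0.042842099261216585 [-0.869064    0.27856488 -0.74965616]
held mould centre 0.4265 -0.3737 size 68.8 42.2 yaw -18.4 px [319. 253.]
shift [-0.1707  0.0554 -0.0102] turn [-0.1  -0.07 -1.21]
```

View pics/w3.png

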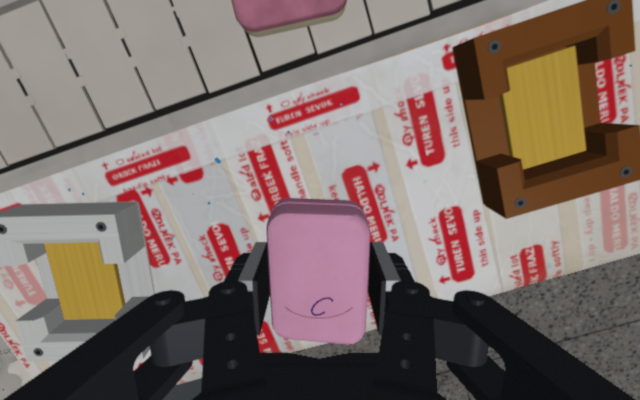

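The mould is held at (319,270), square in the jaws. Next, a viewpoint short of the frame and higher, so the frame can be seen past the mould.

Emit:
{"api": "move_arm", "payload": {"plan": "-0.03 0.015 -0.02 0 0 0 0.6; -0.065 0.03 -0.04 0 0 -1 0.6; -0.1 0.05 -0.06 0 0 -1 0.6; -0.135 0.07 -0.08 0 0 -1 0.6; -0.17 0.09 -0.08 0 0 -1 0.6; -0.17 0.09 -0.08 0 0 -1 0.6; -0.17 0.09 -0.08 0 0 -1 0.6"}}

```text
time_s: 4.1
tool_pos: [0.3948, -0.1831, 0.1692]
tool_rot: [-0.592, 0.806, -0.001, -0.0]
ft_force: [0.8, -1.2, -0.7]
grip_width: 0.0431
```

```bash
python3 - <<'E'
from h import *
cal=calibration("wrist"); im=grab_frame("wrist"); np.save("w4.npy",im); save("w4",im)
s=sense();print(s["tool_pos"],s["grip_width"],s["ft_force"])
print([proj(cal,[.428+a*.955+b*.297,-.194-a*.297+b*.955,.032]).round(0).tolist() for a,b in((.055,.042),(.055,-.042),(-.055,-.042),(-.055,.042))])
E
```

```text
[ 0.39511881 -0.184301    0.16919189] 0.04280386219633957 [-0.08972885 -0.57300011 -0.37347171]
[[266.0, 76.0], [373.0, 76.0], [368.0, 209.0], [272.0, 210.0]]
```

View pics/w4.png

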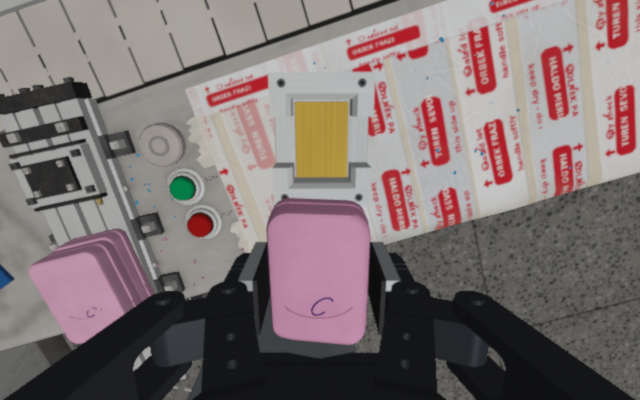

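Frame fully visible: corner screws at about (281,83), (365,82), (285,197), (358,198), with the gold floor at (322,140). The mould is at (319,270). I'll measure the frame from the screws and the mould from its bright top face.

```bash
python3 - <<'E'
from h import *
cal=calibration("wrist"); im=np.load("w4.npy"); g=cv2.cvtColor(im,cv2.COLOR_RGB2GRAY)
P=[]
for u,v in((281,83),(365,82),(285,197),(358,198)):
    w=255-g[v-5:v+6,u-5:u+6].astype(float); w=np.clip(w-w.max()*.5-np.median(w)*.5,0,None); yy,xx=np.mgrid[-5:6,-5:6]
    c=(u+(w*xx).sum()/w.sum(),v+(w*yy).sum()/w.sum()); P.append(ray(cal,c,.032)[:2]); print(np.round(c,1),P[-1].round(4))
P=np.array(P); C=P.mean(0); d=(P[0]+P[1]-P[2]-P[3]); d2=(P[0]+P[2]-P[1]-P[3])
print("frame",C.round(4),"yaw",np.rad2deg(np.arctan2(d[1],d[0])),"short yaw-90",np.rad2deg(np.arctan2(d2[1],d2[0]))-90,"spans",np.linalg.norm(d)/2,np.linalg.norm(d2)/2)
h=cv2.cvtColor(im,cv2.COLOR_RGB2HSV); print("col V",h[195:350:3,320,2],h[195:350:3,320,1])
s=sense()
for vt in (0,205):
  m=quad(im,cal,lambda h:pink(h)&cv2.inRange(h,(0,0,vt),(255,255,255)),s["tool_pos"][2]+.0195,s["tool_pos"],160,"held")
  M=R.from_quat(s["tool_rot"]).as_matrix(); print("offset in tool",(M.T@(np.array([m[0],m[1],s["tool_pos"][2]])-s["tool_pos"])).round(4))
E
```

```text
[280.5  82.5] [ 0.4853 -0.1809]
[361.9  82.2] [ 0.4663 -0.2421]
[284.2 197. ] [ 0.3959 -0.153 ]
[358.2 197.3] [ 0.3764 -0.2139]
frame [ 0.431  -0.1975] yaw -17.383302511902322 short yaw-90 -17.528351521979317 spans 0.0939231425202184 0.06402955089057154
col V [184 168 106 137 110 111 122 185 187 188 188 187 187 189 188 188 187 188
 187 188 189 188 187 189 188 187 187 188 189 188 188 188 186 186 186 116
 185 184 184 173 152 167 187 187 187 187 188 189 186 122  67  67] [ 6  5 79 76 79 78 77 69 68 68 69 68 68 69 69 69 70 69 68 69 67 68 67 69
 69 68 68 68 69 68 68 69 67 69 69 97 70 69 68 72 75 78 68 68 70 68 69 67
 69 61 23 19]
held centre 0.3968 -0.1842 size 64.9 40.3 yaw -17.1 px [319. 255.]
offset in tool [-0.0006 -0.0016  0.    ]Traceback (most recent call last):
  File "<stdin>", line 12, in <module>
  File "h.py", line 32, in quad
    cs,_=cv2.findContours(m,cv2.RETR_EXTERNAL,cv2.CHAIN_APPROX_NONE); c=max(cs,key=cv2.contourArea)[:,0]
                                                                        ~~~^^^^^^^^^^^^^^^^^^^^^^^^
ValueError: max() iterable argument is empty
```

```bash
python3 -c "
from h import *
goal([.432,-.198,.05],np.deg2rad(72.6)); print(sense()['tool_pos'])"
```

```text
shift [ 0.0018 -0.0392  0.1192] turn [-0.06 -0.1  -0.09]
[ 0.39511881 -0.184301    0.16919189]
```

Emit:
{"api": "move_arm", "payload": {"plan": "0.001 -0.02 0.02 0 0 0 0.6; 0.002 -0.039 0.05 0 0 0 0.6; 0.002 -0.039 0.085 0 0 0 0.6; 0.002 -0.039 0.112 0 0 0 0.6; 0.002 -0.039 0.119 0 0 0 0.6; 0.002 -0.039 0.119 0 0 0 0.6; 0.002 -0.039 0.119 0 0 0 0.6"}}

```text
time_s: 4.85
tool_pos: [0.4322, -0.1992, 0.0508]
tool_rot: [-0.591, 0.807, -0.002, -0.0]
ft_force: [0.4, 0.1, 0.1]
grip_width: 0.0432
```

```bash
python3 - <<'E'
from h import *
im=grab_frame("side"); save("s5",cv2.resize(im[170:270,230:370],None,fx=4,fy=4,interpolation=cv2.INTER_CUBIC))
w=grab_frame("wrist"); save("w5",w); a=cv2.imread("pics/s5.png"); b=cv2.resize(w[100:400,150:490,::-1],(453,400)); cv2.imwrite("pics/c5.png",np.hstack([a[:,100:440],b]))
goal([.432,-.198,.05],np.deg2rad(72.6))
E
```

```text
shift [-0.0006  0.0009  0.0014] turn [-0.21 -0.12 -0.12]
```

View pics/c5.png

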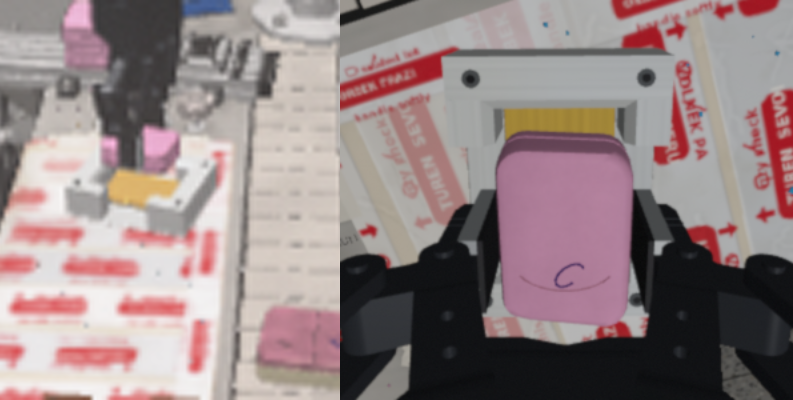

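The mould hangs over the recess. Frame screws at wrist px (248,158) and (380,157) suggest a slight sideways offset, so I'll compute it.

```bash
python3 - <<'E'
from h import *
cal=calibration("wrist"); s=sense(); M=R.from_quat(s["tool_rot"]).as_matrix()
a,b=[ray(cal,p,.032) for p in((248.3,158.5),(379.5,157.7))]
t=lambda p:(M.T@(p-s["tool_pos"])).round(4)
print(a,b,t(a),t(b),"span",np.linalg.norm(a-b)); ax=np.array([np.cos(np.deg2rad(-17.4)),np.sin(np.deg2rad(-17.4)),0])
c=(a+b)/2-.047*ax; print("frame centre",c,"in tool",t(c))
# held mould left/right edges at rows ~ (mid)
h=cv2.imread("pics/w5.png")[...,::-1].copy(); m=pink(cv2.cvtColor(h,cv2.COLOR_RGB2HSV))
for r in (240,260,280,300):
    u=np.flatnonzero(m[r,230:420])+230; p=[ray(cal,(x,r),s["tool_pos"][2]+.0195) for x in (u.min(),u.max())]; print(r,u.min(),u.max(),t(p[0]),t(p[1]))
for r in (212,335,340,345): print(r,t(ray(cal,(320,r),s["tool_pos"][2]+.0195)))
E
```

```text
[ 0.48497862 -0.17921827  0.032     ] [ 0.4661913  -0.23993269  0.032     ] [-0.0345 -0.0439  0.0195] [ 0.029  -0.0442  0.0196] span 0.06355472683213877
frame centre [ 0.43073567 -0.19552056  0.032     ] in tool [-0.0027  0.0029  0.0194]
240 268 369 [-0.0204 -0.0179 -0.0195] [ 0.0194 -0.0179 -0.0194]
260 269 368 [-0.0204 -0.0093 -0.0195] [ 0.0194 -0.0093 -0.0194]
280 270 367 [-0.0203 -0.0003 -0.0195] [ 0.0193 -0.0003 -0.0195]
300 271 366 [-0.0203  0.0089 -0.0196] [ 0.0193  0.009  -0.0195]
212 [ 0.0001 -0.0295 -0.0194]
335 [ 0.0001  0.0261 -0.0196]
340 [ 0.0001  0.0286 -0.0196]
345 [ 0.0001  0.0312 -0.0196]
```

Emit:
{"api": "move_arm", "payload": {"plan": "-0.002 0.0015 0 0 0 0 0.6; -0.002 0.0015 0.005 0 0 0 0.6; -0.002 0.0015 0.01 0 0 0 0.6; -0.002 0.0015 0.015 0 0 0 0.6; -0.002 0.0015 0.02 0 0 0 0.6; -0.002 0.0015 0.025 0 0 0 0.6; -0.002 0.0015 0.03 0 0 0 0.6; -0.002 0.0015 0.03 0 0 0 0.6; -0.002 0.0015 0.03 0 0 0 0.6", "newtons": 40}}

```text
time_s: 5.85
tool_pos: [0.4318, -0.1966, 0.0212]
tool_rot: [-0.591, 0.807, -0.002, 0.0]
ft_force: [0.1, -0.3, -1.0]
grip_width: 0.0427
```

No contact on the way in. Now press down.

Emit:
{"api": "move_arm", "payload": {"plan": "0 0 0.003 0 0 0 0.6; 0 0 0.006 0 0 0 0.6; 0 0 0.009 0 0 0 0.6; 0 0 0.011 0 0 0 0.6; 0 0 0.013 0 0 0 0.6; 0 0 0.013 0 0 0 0.6; 0 0 0.013 0 0 0 0.6"}}

```text
time_s: 6.55
tool_pos: [0.4322, -0.1968, 0.0118]
tool_rot: [-0.591, 0.807, -0.003, 0.002]
ft_force: [-5.9, 2.9, 41.2]
grip_width: 0.0425
```

Emit:
{"api": "move_arm", "payload": {"plan": "0 0 0 0 0 0 0.6; 0 0 0 0 0 0 0.4; 0 0 0 0 0 0 0.2; 0 0 0 0 0 0 0.2; 0 0 0 0 0 0 0.2; 0 0 -0.03 0 0 0 0.2; 0 0.02 -0.06 0 0 0 0.2; 0 0.04 -0.1 0 0 0 0.2; 0 0.04 -0.12 0 0 0 0.2; 0 0.04 -0.12 0 0 0 0.2"}}

```text
time_s: 7.55
tool_pos: [0.3944, -0.1849, 0.1335]
tool_rot: [-0.591, 0.807, -0.005, 0.003]
ft_force: [0.5, 0.0, -1.4]
grip_width: 0.0683
```

```bash
python3 - <<'E'
from h import *
s=sense(); print(s["tool_pos"],s["grip_width"],s["ft_force"])
cal=calibration("wrist"); im=grab_frame("wrist"); np.save("w6.npy",im); save("w6",im)
sd=grab_frame("side")
q=quad(im,cal,pink,.032,(.431,-.196),110,"mould")
u,v=proj(cal,[.431,-.196,.032]).astype(int); a=cv2.resize(im[v-60:v+80,u-80:u+80],None,fx=2.9,fy=2.9,interpolation=cv2.INTER_CUBIC)
b=cv2.resize(sd[190:240,260:320],(int(60*406/50),406),interpolation=cv2.INTER_CUBIC); b=cv2.resize(b,(300,a.shape[0])); save("c6",np.hstack([a,b])); print("crop origin",u-80,v-60)
E
```

```text
[ 0.39441322 -0.18490383  0.13353768] 0.06829067944222175 [ 0.52996083  0.03575753 -1.40357551]
mould centre 0.4317 -0.196 size 60.6 40.5 yaw -17.9 px [319. 146.]
crop origin 238 89
```

View pics/c6.png

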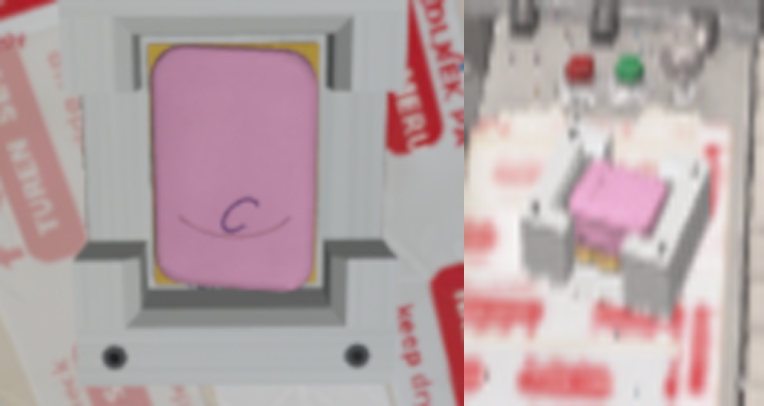

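The mould sits in the recess, at wrist px (319,146), slightly toward the near end. The side view can't settle flushness, so I'll probe and press its top with shut fingers.

```bash
python3 -c "
from h import *
goal([.4305,-.196,.045],np.deg2rad(72.6)); print(sense()['tool_pos'])"
```

```text
shift [ 0.0001 -0.0379  0.0867] turn [-0.41 -0.04 -0.14]
[ 0.39385186 -0.18423244  0.13143391]
```

Emit:
{"api": "move_arm", "payload": {"plan": "0 -0.02 0 -0.4 0 0 1; 0 -0.038 0.02 -0.4 0 0 1; 0 -0.038 0.04 -0.4 0 0 1; 0 -0.038 0.06 -0.4 0 0 1; 0 -0.038 0.075 -0.4 0 0 1; 0 -0.038 0.085 -0.4 0 0 1; 0 -0.038 0.085 -0.4 0 0 1; 0 -0.038 0.085 -0.4 0 0 1"}}

```text
time_s: 8.45
tool_pos: [0.4304, -0.196, 0.0463]
tool_rot: [-0.591, 0.807, 0.0, -0.0]
ft_force: [-0.3, 0.1, -0.3]
grip_width: 0.0004
```

Emit:
{"api": "move_arm", "payload": {"plan": "0 0 0.006 0 0 0 1; 0 0 0.01 0 0 0 1; 0 0 0.013 0 0 0 1; 0 0 0.013 0 0 0 1; 0 0 0.013 0 0 0 1"}}

```text
time_s: 8.95
tool_pos: [0.4304, -0.196, 0.0334]
tool_rot: [-0.591, 0.807, 0.0, -0.0]
ft_force: [-0.8, -0.3, -0.9]
grip_width: -0.0001
```

Emit:
{"api": "move_arm", "payload": {"plan": "0 0 0.001 0 0 0 1; 0 0 0.002 0 0 0 1; 0 0 0.002 0 0 0 1"}}

```text
time_s: 9.25
tool_pos: [0.4306, -0.1961, 0.0318]
tool_rot: [-0.591, 0.807, -0.0, -0.0]
ft_force: [-0.5, 0.4, 4.3]
grip_width: -0.0001
```

Emit:
{"api": "move_arm", "payload": {"plan": "0 0 0.001 0 0 0 1; 0 0 0.002 0 0 0 1; 0 0 0.002 0 0 0 1"}}

```text
time_s: 9.55
tool_pos: [0.4307, -0.1961, 0.0315]
tool_rot: [-0.591, 0.807, -0.0, 0.001]
ft_force: [-3.5, 2.1, 23.6]
grip_width: 0.0002
```

Contact at z≈0.032 and stiff at 24 N, so the mould is flush. Before going to the plate, I'll check how close the dark screen on the left comes to the gripper there.

```bash
python3 - <<'E'
from h import *
t,s=calibration("top"),calibration("side")
for uv in((243,183),(160,200),(225,152),(143,165)):
    print(uv,[(z,ray(t,uv,z)[:2].round(3).tolist(),proj(s,ray(t,uv,z)).round(0).tolist()) for z in(.05,.1,.15,.2,.25)])
q=sense(); print(q["joint_pos"]); goal([.39,-.19,.2],np.deg2rad(72.6)); goal([.42,.195,.2],np.deg2rad(105.5))
E
python3 -c "
import cv2;a=cv2.imread('pics/side0.png')[90:190,250:400];cv2.imwrite('pics/c7.png',cv2.resize(a,None,fx=4,fy=4,interpolation=cv2.INTER_CUBIC))"
```

```text
(243, 183) [(0.05, [0.571, 0.101], [331.0, 171.0]), (0.1, [0.566, 0.093], [330.0, 160.0]), (0.15, [0.562, 0.086], [329.0, 150.0]), (0.2, [0.558, 0.078], [328.0, 139.0]), (0.25, [0.554, 0.07], [327.0, 127.0])]
(160, 200) [(0.05, [0.513, 0.392], [319.0, 143.0]), (0.1, [0.511, 0.375], [319.0, 135.0]), (0.15, [0.508, 0.358], [318.0, 126.0]), (0.2, [0.506, 0.342], [317.0, 116.0]), (0.25, [0.503, 0.325], [317.0, 107.0])]
(225, 152) [(0.05, [0.681, 0.165], [356.0, 164.0]), (0.1, [0.673, 0.155], [355.0, 155.0]), (0.15, [0.665, 0.145], [354.0, 144.0]), (0.2, [0.658, 0.136], [353.0, 134.0]), (0.25, [0.65, 0.126], [352.0, 122.0])]
(143, 165) [(0.05, [0.637, 0.453], [344.0, 139.0]), (0.1, [0.631, 0.434], [344.0, 131.0]), (0.15, [0.624, 0.416], [343.0, 122.0]), (0.2, [0.618, 0.397], [342.0, 113.0]), (0.25, [0.612, 0.378], [341.0, 103.0])]
[ 0.20383812  0.75357292  0.24569471  2.15422686 -0.60489896  0.29832477
 -0.90941031]
shift [ 0.0064  0.0404 -0.1685] turn [-0.07  0.04 -0.19]
shift [-0.3697  0.1282 -0.1684] turn [-8.000e-02  1.000e-02 -3.309e+01]
```

View pics/c7.png

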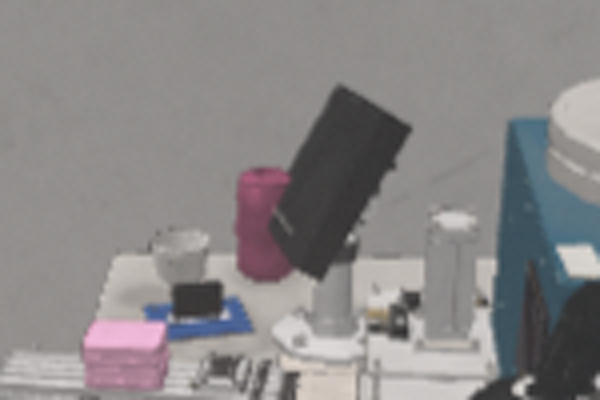

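The screen's lower edge runs from about (0.566, 0.093, 0.10) to (0.51, 0.38, 0.08), which is about 4 cm clear of the hand camera at the plate. Raise, then travel over the stack to the plate.

Emit:
{"api": "move_arm", "payload": {"plan": "0 0.01 -0.045 0 0 0 0.3; 0 0.02 -0.09 0 0 0 0; -0.02 0.03 -0.135 0 0 -3 0; -0.06 0.045 -0.168 0 0 -7 0; -0.105 0.06 -0.168 0 0 -11 0; -0.15 0.075 -0.168 0 0 -15 0; -0.195 0.09 -0.168 0 0 -19 0; -0.24 0.1 -0.168 0 0 -23 0; -0.285 0.11 -0.168 0 0 -27 0; -0.33 0.12 -0.168 0 0 -31 0; -0.37 0.128 -0.168 0 0 -33 0; -0.37 0.128 -0.168 0 0 -33 0"}}

```text
time_s: 10.75
tool_pos: [0.4204, 0.2017, 0.1994]
tool_rot: [0.799, -0.602, 0.0, -0.002]
ft_force: [0.1, -0.2, -0.1]
grip_width: 0.0857
```

```bash
python3 - <<'E'
from h import *
s=sense(); print(s["tool_pos"],s["grip_width"],s["joint_pos"])
cal=calibration("wrist"); im=grab_frame("wrist"); np.save("w8.npy",im); save("w8",im)
q=quad(im,cal,blue,.006,(.43,.203),150,"cover")
h=quad(im,cal,lambda h:cv2.inRange(h,(0,0,0),(180,255,60)),.046,(.43,.203),50,"handle top")
goal([q[0],q[1],.1],q[2]+np.pi/2)
E
```

```text
[0.4204053  0.20174082 0.19938339] 0.08574711683005129 [-0.80415414  0.44385306  0.41616901  2.06000229 -0.28028376  0.68701183
 -1.49788131]
cover centre 0.4297 0.203 size 108.0 81.5 yaw 15.6 px [321. 162.]
handle top centre 0.4319 0.2035 size 56.4 14.5 yaw 15.7 px [321. 170.]
shift [-0.002  -0.0105  0.0994] turn [-0.1   0.03  0.16]
```

View pics/w8.png

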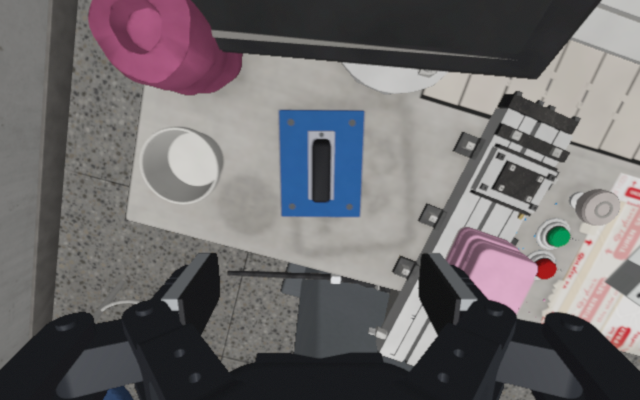

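The view shows the blue plate at (321,162) with handle (321,170), the round pot at (180,165), and the stack at (490,265). This agrees with the prediction within 1 mm. Descend and grip the handle.

Emit:
{"api": "move_arm", "payload": {"plan": "-0.002 -0.005 0.04 0 0 0 0.4; -0.002 -0.01 0.085 0 0 0 0.4; -0.002 -0.0105 0.125 0 0 0 0.4; -0.002 -0.0105 0.155 0 0 0 0.4; -0.002 -0.0105 0.175 0 0 0 0.4; -0.002 -0.0105 0.185 0 0 0 0.4; -0.002 -0.0105 0.185 0 0 0 0.4; -0.002 -0.0105 0.185 0 0 0 0.4"}}

```text
time_s: 11.6
tool_pos: [0.4304, 0.2025, 0.015]
tool_rot: [0.797, -0.604, 0.001, -0.001]
ft_force: [-0.0, 0.9, -0.9]
grip_width: 0.0514
```

Emit:
{"api": "move_arm", "payload": {"plan": "0 0 0 0 0 0 0.7; 0 0 0 0 0 0 0.9; 0 0 0 0 0 0 0.9; 0 0 0 0 0 0 0.9; 0 0 0 0 0 0 0.9; 0 0 0 0 0 0 0.9", "newtons": 60}}

```text
time_s: 12.2
tool_pos: [0.431, 0.203, 0.0162]
tool_rot: [0.797, -0.604, 0.001, -0.002]
ft_force: [0.0, -0.1, 6.9]
grip_width: 0.0175
```

Gripped (17.5 mm). Lift gently.

Emit:
{"api": "move_arm", "payload": {"plan": "0 0 -0.005 0 0 0 0.9; 0 0 -0.015 0 0 0 0.9; 0 0 -0.03 0 0 0 0.9; 0 0 -0.055 0 0 0 0.9; 0 0 -0.085 0 0 0 0.9; 0 0 -0.115 0 0 0 0.9; 0 0 -0.145 0 0 0 0.9; 0 0 -0.155 0 0 0 0.9; 0 0 -0.155 0 0 0 0.9; 0 0 -0.155 0 0 0 0.9"}}

```text
time_s: 13.2
tool_pos: [0.4295, 0.2027, 0.1705]
tool_rot: [0.797, -0.604, 0.001, -0.002]
ft_force: [-0.3, 0.6, -2.9]
grip_width: 0.0174
```

```bash
python3 - <<'E'
from h import *
s=sense(); print(s["tool_pos"],s["grip_width"],s["ft_force"],s["ft_torque"])
cal=calibration("wrist"); im=grab_frame("wrist"); np.save("w9.npy",im); save("w9",im)
q=quad(im,cal,blue,s["tool_pos"][2]-.0102,s["tool_pos"],200,"cover held")
goal([.4305,-.196,.17],np.deg2rad(72.55))
E
```

```text
[0.42947788 0.20269415 0.17054672] 0.017387293079367996 [-0.30793264  0.59256662 -2.9252376 ] [0.00648568 0.02272644 0.03572147]
cover held centre 0.4431 0.2067 size 82.9 78.6 yaw -74.3 px [319. 207.]
shift [ 3.839e-01  1.067e-01 -2.000e-04] turn [-0.12  0.06 33.16]
```

View pics/w9.png

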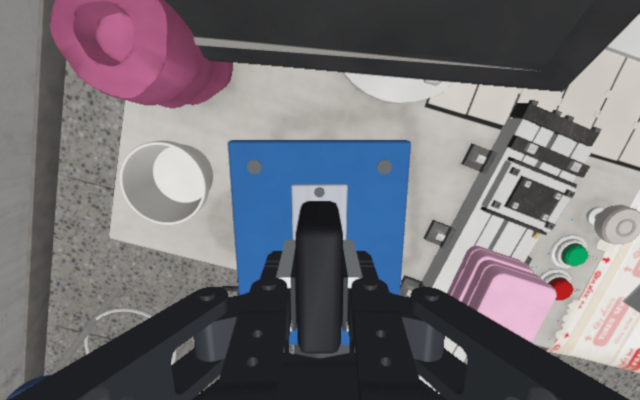

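The plate is held square in the jaws, far edge at row 141, columns 230 to 410. The arm is clear of the pot and stack. Carry it over the stack, with the underside about 15 cm up.

Emit:
{"api": "move_arm", "payload": {"plan": "0.015 0.004 0 0 0 2 0.9; 0.045 0.013 0 0 0 5 0.9; 0.085 0.025 0 0 0 8 0.9; 0.125 0.036 0 0 0 11 0.9; 0.165 0.047 0 0 0 14 0.9; 0.205 0.058 0 0 0 17 0.9; 0.245 0.069 0 0 0 20 0.9; 0.285 0.08 0 0 0 24 0.9; 0.325 0.091 0 0 0 28 0.9; 0.36 0.1 0 0 0 31 0.9; 0.384 0.107 0 0 0 33 0.9; 0.384 0.107 0 0 0 33 0.9"}}

```text
time_s: 14.45
tool_pos: [0.4284, -0.2016, 0.1691]
tool_rot: [-0.589, 0.808, -0.001, -0.0]
ft_force: [0.1, -0.3, -2.4]
grip_width: 0.0169
```

```bash
python3 - <<'E'
from h import *
s=sense(); print(s["tool_pos"],s["grip_width"],s["ft_force"],s["qd"])
cal=calibration("wrist"); im=grab_frame("wrist"); np.save("w10.npy",im); save("w10",im)
M=R.from_quat(s["tool_rot"]).as_matrix()
m=blue(cv2.cvtColor(im,cv2.COLOR_RGB2HSV))
for r in(150,170,190,220):
    u=np.flatnonzero(m[r]); u=u[(u>200)&(u<440)]; 
    print(r,u.min(),u.max(),[(M.T@(ray(cal,(x,r),s["tool_pos"][2]-.0102)-s["tool_pos"])).round(4)[:2].tolist() for x in(u.min(),u.max()+1)])
for x in(250,320,390):
    v=np.flatnonzero(m[:,x]).min(); print("far edge",x,v,(M.T@(ray(cal,(x,v),s["tool_pos"][2]-.0102)-s["tool_pos"])).round(4)[:2])
goal([.4305,-.196,.1],np.deg2rad(72.55))
E
```

```text
[ 0.42844413 -0.20162368  0.16911334] 0.01690324049599046 [ 0.11164709 -0.2733334  -2.35036731] [-0.05509851 -0.01319019 -0.05327438  0.03520507 -0.01409343  0.0245088
 -0.01288386]
150 229 409 [[-0.0411, -0.0493], [0.041, -0.0493]]
170 231 407 [[-0.0408, -0.0401], [0.0408, -0.04]]
190 232 406 [[-0.0411, -0.0306], [0.041, -0.0305]]
220 234 404 [[-0.0412, -0.0157], [0.0411, -0.0156]]
far edge 250 141 [-0.0313 -0.0533]
far edge 320 141 [ 0.0002 -0.0533]
far edge 390 141 [ 0.0317 -0.0533]
shift [-0.0032 -0.0012  0.0688] turn [ 0.02  0.01 -0.18]
```

The plate is centred in the jaws: sides at ±41 mm, about +1 mm along its length, and level (constant width along its length). Descend.

Emit:
{"api": "move_arm", "payload": {"plan": "-0.003 -0.002 0.01 0 0 0 0.9; -0.003 -0.0025 0.03 0 0 0 0.9; -0.003 -0.0025 0.055 0 0 0 0.9; -0.003 -0.0025 0.075 0 0 0 0.9; -0.003 -0.0025 0.09 0 0 0 0.9; -0.003 -0.0025 0.1 0 0 0 0.9; -0.003 -0.0025 0.1 0 0 0 0.9; -0.003 -0.0025 0.1 0 0 0 0.9"}}

```text
time_s: 15.3
tool_pos: [0.4316, -0.1962, 0.0687]
tool_rot: [-0.591, 0.807, 0.0, -0.0]
ft_force: [0.2, 0.1, -2.1]
grip_width: 0.0168
```

```bash
python3 -c "
from h import *
s=sense();print(s['tool_pos'],s['ft_force']); goal([.432,-.1962,.0585],np.deg2rad(72.55))"
```

```text
[ 0.43160392 -0.19620504  0.0687474 ] [ 0.17246522  0.08687363 -2.12564953]
shift [-0.0001 -0.0004  0.0102] turn [ 0.05  0.01 -0.16]
```

Emit:
{"api": "move_arm", "payload": {"plan": "0 0 0.003 0 0 0 0.9; 0 0 0.006 0 0 0 0.9; 0 0 0.009 0 0 0 0.9; 0 0 0.01 0 0 0 0.9; 0 0 0.01 0 0 0 0.9; 0 0 0.01 0 0 0 0.9; 0 0 0.01 0 0 0 0.9; 0 0 0.01 0 0 0 0.9"}}

```text
time_s: 16.1
tool_pos: [0.4316, -0.1962, 0.0588]
tool_rot: [-0.591, 0.807, 0.0, -0.0]
ft_force: [-0.3, 0.7, -3.2]
grip_width: 0.0172
```

```bash
python3 - <<'E'
from h import *
s=sense(); print(s["tool_pos"],s["grip_width"],s["ft_force"],np.abs(s["qd"]).max(),np.array(s["tool_rot"]))
w=grab_frame("wrist"); sd=grab_frame("side")
a=cv2.resize(sd[180:250,250:335],None,fx=5,fy=5,interpolation=cv2.INTER_CUBIC); b=cv2.resize(w[100:330,180:460],(426,350)); save("c11",np.hstack([a,b]))
E
```

```text
[ 0.43162441 -0.19624312  0.05881344] 0.01721253181878678 [-0.27575468  0.66342693 -3.21810569] 0.0018509202175503244 [-5.90544093e-01  8.07005290e-01  3.44800749e-04 -1.35791174e-04]
```

The picture limit is reached, so I do the last check by numbers: predicted plate outline against the blue mask in the side view.

```bash
python3 - <<'E'
from h import *
cal=calibration("side"); im=grab_frame("side"); m=blue(cv2.cvtColor(im,cv2.COLOR_RGB2HSV)); m[:,:240]=0; m[:180]=0; m[270:]=0; m[:,340:]=0
n,l,st,_=cv2.connectedComponentsWithStats(m); i=1+st[1:,4].argmax(); ys,xs=np.nonzero(l==i); print("blob box",xs.min(),xs.max()+1,ys.min(),ys.max()+1,"area",st[i,4])
c=np.array([.4308,-.1958]); ax=np.array([np.cos(np.deg2rad(-17.45)),np.sin(np.deg2rad(-17.45))]); ay=np.array([-ax[1],ax[0]])
for zb in(.036,.042,.048):
    P=np.array([proj(cal,[*(c+a*.055*ax+b*.042*ay),zb+h]) for a in(1,-1) for b in(1,-1) for h in(0,.006)]); print("under z",zb,"pred box",P[:,0].min().round(1),P[:,0].max().round(1),P[:,1].min().round(1),P[:,1].max().round(1))
# wrist: frame screw gap beyond plate far edge
w=grab_frame("wrist"); wc=calibration("wrist"); mb=blue(cv2.cvtColor(w,cv2.COLOR_RGB2HSV)); print("far edge rows",[np.flatnonzero(mb[:,x]).min() for x in(250,320,390)],"pred frame far edge row",[proj(wc,[*(c+.055*ax+b*ay),.032]).round(1).tolist() for b in(.042,0,-.042)])
g=cv2.cvtColor(w,cv2.COLOR_RGB2GRAY); print("grey col 320 rows 100-150",g[100:150:2,320]); s=sense(); print(s["tool_pos"],s["time_s"])
E
```

```text
blob box 273 294 203 216 area 73
under z 0.036 pred box 270.5 309.0 201.5 221.0
under z 0.042 pred box 270.4 309.0 200.1 219.5
under z 0.048 pred box 270.3 309.0 198.6 218.0
far edge rows [np.int64(141), np.int64(141), np.int64(141)] pred frame far edge row [[234.5, 135.9], [319.0, 135.7], [403.6, 135.4]]
grey col 320 rows 100-150 [198 200 201 202 201 202 202 201 201 201 201 201 198 197 192 191 121 108
 145 191  80  66  77  76  78]
[ 0.43162802 -0.19621253  0.05877669] 16.3
```

```bash
python3 - <<'E'
from h import *
cal=calibration("side"); im=grab_frame("side"); h=cv2.cvtColor(im,cv2.COLOR_RGB2HSV)
c=np.array([.4308,-.1958]); t=np.deg2rad(-17.45); ax=np.array([np.cos(t),np.sin(t)]); ay=np.array([-ax[1],ax[0]])
for n,a in(("x-",-.035),("mid",0.),("x+",.035)):
    p=c+a*ax-.042*ay; Z={k:proj(cal,[*p,z]).round(1).tolist() for k,z in(("plate top",.0485),("under",.0425),("frame top",.032))}; u=int(round(Z["under"][0])); v=int(Z["plate top"][1])
    print(n,Z,[(r,*h[r,u].tolist()) for r in range(v-3,v+9)])
E
```

```text
x- {'plate top': [275.7, 212.9], 'under': [275.8, 214.4], 'frame top': [276.0, 217.0]} [(209, 111, 122, 151), (210, 111, 110, 141), (211, 111, 95, 132), (212, 111, 121, 152), (213, 111, 114, 139), (214, 114, 25, 143), (215, 0, 2, 206), (216, 15, 2, 225), (217, 15, 2, 207), (218, 0, 5, 158), (219, 0, 5, 159), (220, 10, 5, 160)]
mid {'plate top': [285.1, 214.8], 'under': [285.2, 216.3], 'frame top': [285.3, 218.9]} [(211, 111, 120, 149), (212, 111, 121, 150), (213, 111, 119, 150), (214, 111, 122, 153), (215, 111, 117, 148), (216, 146, 45, 113), (217, 166, 68, 168), (218, 166, 71, 193), (219, 166, 71, 191), (220, 4, 63, 165), (221, 18, 109, 169), (222, 17, 34, 173)]
x+ {'plate top': [294.6, 216.8], 'under': [294.7, 218.2], 'frame top': [294.8, 220.8]} [(213, 111, 119, 152), (214, 111, 119, 150), (215, 110, 117, 150), (216, 111, 118, 151), (217, 111, 111, 138), (218, 134, 30, 126), (219, 169, 15, 192), (220, 10, 3, 227), (221, 10, 4, 208), (222, 0, 5, 160), (223, 0, 5, 161), (224, 15, 6, 161)]
```

The underside shows at rows 214/216/218 against 214.4/216.3/218.2 predicted, with a visible gap down to the frame's top edge at about 217.5/221.5. The gap is about 1 cm and the plate is level. Handing in.

```bash
python3 -c "
from h import *
print(job_done()); print(sense()['time_s'])"
```

```text
the job is handed in; nothing more can be done
None
the job is handed in; nothing more can be done
```

The mould is pressed into the aluminium frame and let go. The blue plate is held by its handle about 1 cm above the frame for you to check. I handed the job in at about 16 s of the 72 s allowed; the system gives no verdict.

- **Mould:** I pressed it down with about 41 N while holding it, then let go. A second push on its top with shut fingers met contact at z ≈ 0.032, the height of the frame's top, and was stiff at 24 N. So it is flush, and about 1 mm from the recess centre.
- **Plate position:** The side view puts the underside 10–12 mm above the frame, level to within about half a pixel. From the wrist view I estimate it is centred within about 2 mm and square within 1°. It is still and gripped at 60 N, and the force reading (2–3 N) shows only its weight.
- **Other objects:** The route kept clear of the stack, pot, tub and opened mould. I saw no contact with them, but I took no last picture of them.

**Checks that disagreed or failed:**
- The top and wrist cameras differed by about 3 mm. I trusted the wrist camera because the grasp agreed with it.
- The plain blue mask caught only part of the plate in the side view, so I used edge rows there instead.
- My last picture was over the viewing limit and could not be viewed, so the final line-up was checked by pixel values only.

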